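# Lock a shoe last onto the bench stand

### The arm

A 6-joint arm with a two-finger parallel gripper is mounted at the origin on the work surface. World frame = base frame: x ahead of the robot, y to its left, z up, the work surface at z = 0. Lengths are in m, angles in degrees, forces in N, time in s.
With the tool pointing down it reaches from about 0.275 to 0.725 m from the base axis. Payload 15.9 kg.
Tool frame: the origin (TCP) lies on the centre line of the jaws, within the pads' length; the fingertips stand 25 mm ahead of it and the grasp point (between the pads) lies 6 mm ahead of it; z points along the fingers, y is the direction in which the jaws open and shut (so a half turn about z gives the same grasp; the last joint's range is limited). The gripper opens to 85 mm and grips with 20 to 120 N. Pads are 22 mm wide; open, the fingers measure 114 mm over their backs; the gripper's body (76 mm by 85 mm) begins 54 mm behind the grasp point. The pads swing forward as they close: fully open they stand 13 mm farther back than shut.
Start: joints at [-74.886, 12.198, -1.971, 75.831, 0, 90], TCP at [0.13, -0.483, 0.256] pointing down, gripper open.
Joint ranges: [-170.91, 170.91], [-42.67, 98.43], [-65.05, 77.54], [-120.47, 116.71], [-90, 82.35], [-180, 180]. Speed limits (degrees/s): [108.29, 108.29, 136.94, 147.25, 180, 180].

### API

Orientations are given as [roll, pitch, yaw] about the fixed x, y, z axes, in that order (R = Rz(yaw) Ry(pitch) Rx(roll)).
In Python, from workcell import ctrl gives the robot as it stands.
- The arm moves only by the tool arm_command, never from a script. Its argument "plan" is a list of rows, each a list of 7 numbers: the shift along the tool's x, y, z in cm, then the turn, a rotation vector about the tool's x, y, z in degrees, then the opening, from 0 (shut) to 1 (fully open). A call has 1 to 12 rows; each row is the pose to reach, as a shift and turn from the pose measured when the call began, along the tool's axes at that moment; what a row does not reach only later rows make up. A row lasts 1/8 s, in which the tool goes at most 62.5 mm and 10.7 degrees, less where a joint would pass 70% of its speed; a pose out of reach is approached as far as the arm can. A call with a gripper value outside its range is refused whole. The fingers move at their own pace and stop on an object; "force" is the grip in N (left out, the last holds). Time passes only in rows, so rows that repeat a pose let the fingers close. It gives the time, the measured TCP pose, the force and the opening at its end, in the units of the state.
- ctrl.observe(): the state, without advancing time (a new reading comes with each control period).
- ctrl.capture(name): name is "side" or "top" or "wrist"; returns the picture (400x640x3 uint8, red, green, blue); there is no depth.
- ctrl.get_calibration(name): a dict with "K" (3x3 intrinsics, pixels), "dist" ([k1, k2, p1, p2, k3] as OpenCV has them; the pictures are not rectified), "R" (3x3) and "t" (3): a world point X has camera coordinates R X + t. Camera axes: x right, y down, z forward; pixel columns grow to the right and rows downward; lengths in m; the calibration is good to about 2 mm. A picture is of the moment at which its call begins: read the wrist's pose just before it. get_calibration takes no time and is no camera call; for the wrist camera it gives the pose at the moment of the call.
- ctrl.close_job(): hands the job in, once; it reports no verdict.
The state is a dict: "t": time; "joint_pos": joint angles; "joint_vel": joint speeds; "tau": joint torques, N m; "position": TCP position; "eef_rot": TCP orientation; "force": force on the tool from outside, world axes, zero at the start; "moment": the same for the moment, N m; "opening": finger opening in m.
Only numpy, scipy, OpenCV 4.12 (cv2) and the standard library are available. Lean on these libraries where they do the work, as an engineer would, in place of code of your own. Each camera call takes 0.05 s, during which the arm holds its last target. There are 200 camera calls.

### The job

Mount the yellow shoe last on the green sloping stand, toe pointing down the slope: set its plate down flat so that both brass studs come up through the round holes, then slide the plate down the slope until the studs are fully home at the ends of the slots. Then swing the red keeper bar all the way across behind the plate's upper edge, and leave the hammer, the jar and the tin where they are.

Things in the scene. Friction and masses are not known exactly. Their poses are not given: they have to be found in the camera images.
- deck: Sloping top of the fixed green stand, 190 x 246 mm, inclined 15 degrees, low edge nearer the robot. Origin: on its surface midway between the brass studs, 50 mm above the bench. x points up the slope, y left across it, z square out of it. It reaches from x = -88 to +102 mm and 123 mm to each side.
- stud_left (a point): Top centre of the left brass stud (deck y = +58 mm, x = 0), square to the deck; neck 8 mm diameter up to 8.5 mm above the deck, then a head of 18 mm diameter with bevelled top, ending 15 mm above the deck.
- stud_right (a point): Same for the right stud (deck y = -58 mm).
- last_grip (a point): Centre of the yellow shoe last (foot form), fixed on an aluminium plate, about 0.6 kg, flat on the bench at the start. 40 mm above the plate's underside, over the plate's centre. x runs from toe to heel, y left, z up. The last is 46 mm wide, flat-sided from x = -25 to +20 mm, top at 62 mm above the underside; heel at x = +45, low toe to x = -96 mm. Plate 104 (x) by 160 (y) by 6 mm.
- hole_left (a point): Centre of the left keyhole's round hole, about 24 mm across, at the plate's top face: x = -12, y = +58 mm from the plate's centre. A slot 11 mm wide runs from it towards the heel; fully home, the stud stands 28 mm heelward of the hole's centre, so the plate slides 28 mm down the slope, from deck x = +12 to -16 mm of its centre. It does not slide by its own weight.
- hole_right (a point): Same for the right keyhole (y = -58 mm).
- lip (a point): Upturned lip along the plate's heel edge, to push on: 4 mm thick, 140 mm long, rising to 18 mm above the plate's underside. This point: middle of its outer face, 12 mm above the underside, 52 mm from the plate's centre.
- keeper (a joint): Angle of the red keeper bar in rad, about a pivot square to the deck at deck x = +46, y = -104 mm. 0: the bar points straight up the slope (open); positive turns it to the left; 1.571 (its stop): it lies across the deck just behind (3 mm) the lip of a plate that is home. Bar 14 mm wide, 77 mm long from the pivot, lying 2 to 12 mm above the deck. A light friction holds it where it is left.
- keeper_handle (a point): Black upright pin on the keeper bar, by which it is pushed: 14 mm diameter, 68 mm from the pivot, from the bar's top to 52 mm above the deck. This point lies on the pin's axis, 32 mm above the deck. Its x axis points along the bar from the pivot, its z axis is square to the deck.
- jar_mid (a point): Amber jar, 68 mm diameter, 100 mm tall, standing on the bench; its centre. Leave alone.
- tin_mid (a point): Blue tin, 80 mm diameter, 50 mm tall, standing on the bench; its centre. Leave alone.
- hammer: Hammer lying on the bench, 240 mm long; its x axis runs from handle to head, origin about half-way along on its underside. Leave alone.
Things that resemble listed ones, but are neither listed nor needed, are in the scene too. There is more than one size of the part that bears last_grip; the job needs the middle-sized.

How it is judged (in metres and radians):
On the way, in this order (a step that is already met when the one before it is completed fails the run):
1. the plate is flat on the deck with both stud heads up through its round holes (z of last_grip in the frame of deck between 0.034 and 0.0435 m and y of last_grip in the frame of deck between -0.006 and 0.006 m and angle between the z axis of last_grip and the z axis of deck, either way round below 0.06 rad and angle between the x axis of last_grip and the x axis of deck, either way round below 0.08 rad and x of lip in the frame of deck above 0.02 m and x of last_grip in the frame of deck between 0.002 and 0.022 m), for 0.05 s.
2. the plate is slid down the slope until the studs are home in the slots (z of last_grip in the frame of deck between 0.034 and 0.0435 m and y of last_grip in the frame of deck between -0.006 and 0.006 m and angle between the z axis of last_grip and the z axis of deck, either way round below 0.06 rad and angle between the x axis of last_grip and the x axis of deck, either way round below 0.08 rad and x of lip in the frame of deck above 0.02 m and x of last_grip in the frame of deck between -0.022 and -0.011 m), for 0.1 s.
3. the keeper bar is swung across behind the plate (all of step 2 and value of joint keeper above 1.45 rad), for 0.1 s.
At the end, for the whole second after the job is handed in: Plate flat on the deck (0.06 rad; grip point 34 to 43.5 mm above it), square within 0.08 rad, toe downhill, within 6 mm of the middle, slid down to deck x between -22 and -11 mm (home is -16), at rest; keeper at 1.45 rad or more (stop 1.571) (all of step 3 and linear speed of last below 0.02 m/s); the robot touches nothing.
It fails at once if the jar is shoved more than 40 mm (distance of jar_mid from where it was at the start of the episode above 0.04 m).
It fails at once if the tin is shoved more than 40 mm (distance of tin_mid from where it was at the start of the episode above 0.04 m).
It fails at once if the hammer is shoved more than 40 mm (distance of hammer from where it was at the start of the episode above 0.04 m).
It also fails if it takes over 58 s, if anything falls off the work surface, if the arm or the gripper's body presses on something with over 40 N, if the wrist force passes 120 N, or if a joint passes its speed limit or range.

## Working session

There is one attempt and no reset: what is moved stays moved. The work goes in short steps, Python scripts to look and compute and a tool call to move; the robot and the scene stay as the last step left them, time stands still between calls to the robot, and variables do not carry over. Pictures are saved under pics/ and viewed, about 8 in all and at most 12, crops included, and the job is handed in when it is done.

Besides the shell and the picture viewer there is one more tool, called after ">>>" as a command line: name --pt "numbers of a row" for each row, then --argument value for the rest. arm_command: Moves the arm, as the interface text tells. Its arguments: {"type":"object","properties":{"plan":{"type":"array"},"force":{"type":"number"}},"required":["plan"]}

```bash
mkdir -p pics; ls; cat > h.py <<'E'
import numpy as np, cv2
from workcell import ctrl
from scipy.spatial.transform import Rotation as Ro
def cap(n,f=None):
    c=ctrl.get_calibration(n); im=ctrl.capture(n)
    if f: cv2.imwrite('pics/'+f,cv2.cvtColor(im,cv2.COLOR_RGB2BGR))
    return im,{k:np.array(v,float) for k,v in c.items() if k in('K','dist','R','t')}
def ray(c,px):
    u=cv2.undistortPoints(np.array(px,float).reshape(-1,1,2),c['K'],c['dist']).reshape(-1,2)
    d=np.c_[u,np.ones(len(u))]@c['R']; return -c['R'].T@c['t'],d
def onz(c,px,z):
    o,d=ray(c,px); return o+d*((z-o[2])/d[:,2])[:,None]
def proj(c,X):
    return cv2.projectPoints(np.array(X,float).reshape(-1,3),cv2.Rodrigues(c['R'])[0],c['t'],c['K'],c['dist'])[0].reshape(-1,2)
E
python3 - <<'E'
from h import *
for n in('top','side','wrist'):
    im,c=cap(n,n+'0.png'); print(n,im.shape,-c['R'].T@c['t'],c['R'][2],c['K'][0,0])
print(ctrl.observe())
E
```

```text
pics
top (400, 640, 3) [ 0.29208852 -0.00632879  1.84249407] [ 1.13180300e-01 -8.39738870e-04 -9.93574111e-01] 498.0580834446037
side (400, 640, 3) [-0.02677875  1.04354079  1.07300427] [ 0.34881728 -0.68201145 -0.64279615] 423.45727548422235
wrist (400, 640, 3) [ 0.20078904 -0.46445656  0.37480108] [-0.27893735 -0.0745108  -0.95741428] 323.6690926076199
{'t': 0.15, 'joint_pos': array([-7.48846345e+01,  1.22183012e+01, -1.99797968e+00,  7.58291446e+01,
        1.83617170e-03,  9.00000559e+01]), 'joint_vel': array([ 0.13189742, -0.09947168,  0.24659303, -0.14110611,  0.02527361,
       -0.04748572]), 'tau': array([-1.14549512e-03, -6.86414909e+01,  4.87243187e+01,  1.32663909e-02,
       -1.77333841e-04,  3.62125911e-05]), 'position': array([ 0.13033481, -0.48249201,  0.25594391]), 'eef_rot': array([-1.79954574e+02, -1.83612682e-03,  1.51153082e+01]), 'force': array([ 0.80291657, -0.98370098, -0.60833912]), 'moment': array([-0.02274425, -0.03490261, -0.03840906]), 'opening': 0.08531787212412013}
```

View pics/top0.png

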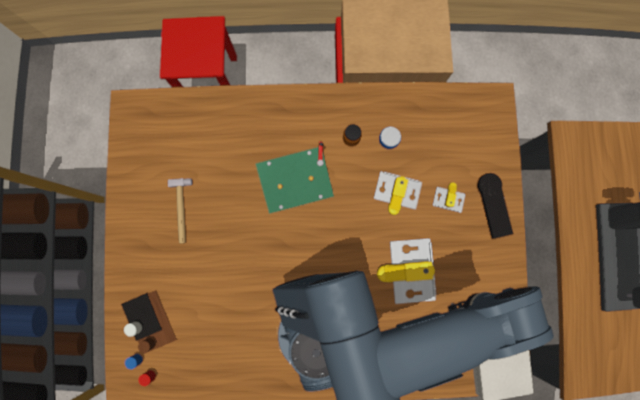

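View pics/side0.png

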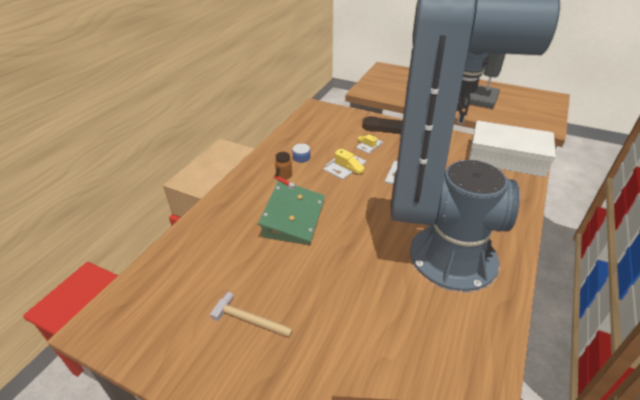

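Top view: three yellow lasts, at (406,270) large, (398,194) middle, (450,197) small. The green stand is at (295,180) with studs at about (280,186) and (311,178), the keeper at (321,153), the jar at (353,133), the tin at (390,137) and the hammer at (181,210). The middle one, at (398,194), is my choice; I'll check it in a crop and measure.

```bash
python3 - <<'E'
from h import *
im=cv2.cvtColor(cv2.imread('pics/top0.png'),cv2.COLOR_BGR2RGB);c={k:np.array(v,float) for k,v in ctrl.get_calibration('top').items() if k in('K','dist','R','t')}
cr=im[120:225,245:475]; cv2.imwrite('pics/c1.png',cv2.cvtColor(cv2.resize(cr,None,fx=3.47,fy=3.47,interpolation=cv2.INTER_CUBIC),cv2.COLOR_RGB2BGR))
hsv=cv2.cvtColor(im,cv2.COLOR_RGB2HSV)
def blobs(m,nm,z,amin=8):
    cs,_=cv2.findContours(m.astype(np.uint8),cv2.RETR_EXTERNAL,cv2.CHAIN_APPROX_NONE)
    for k in cs:
        if cv2.contourArea(k)<amin: continue
        r=cv2.minAreaRect(k); b=onz(c,cv2.boxPoints(r),z); x,y,w,h=cv2.boundingRect(k)
        if y<90 or x<110 or x>525: continue
        s=[np.linalg.norm(b[0]-b[1]),np.linalg.norm(b[1]-b[2])]
        print(nm,np.round(r[0],1),'ctr',b.mean(0).round(3),'size',np.round(s,3),'corners',b[:,:2].round(3).tolist())
H,S,V=[hsv[...,i].astype(int) for i in range(3)]
blobs((H>22)&(H<32)&(S>150)&(V>120),'yellow',.05)
blobs((S<45)&(V>150),'plate',.006,60)
blobs((H>45)&(H<90)&(S>80),'green',.05,60)
blobs((H<6)&(S>170)&(V>100),'red',.08,5)
blobs((H>8)&(H<24)&(S>150)&(V>190),'brass',.065,3)
E
```

```text
yellow [405.1 271.9] ctr [ 0.222 -0.324  0.05 ] size [0.205 0.064] corners [[0.248, -0.22], [0.261, -0.425], [0.197, -0.428], [0.184, -0.224]]
yellow [451.1 194.5] ctr [ 0.499 -0.504  0.05 ] size [0.088 0.031] corners [[0.459, -0.479], [0.545, -0.5], [0.538, -0.53], [0.453, -0.508]]
yellow [397.3 195.3] ctr [ 0.5   -0.305  0.05 ] size [0.143 0.043] corners [[0.437, -0.264], [0.574, -0.305], [0.563, -0.347], [0.426, -0.305]]
plate [505.9 376.3] ctr [-0.183 -0.705  0.006] size [0.205 0.165] corners [[-0.114, -0.589], [-0.09, -0.792], [-0.253, -0.822], [-0.274, -0.616]]
plate [129.5 329.5] ctr [0.021 0.696 0.006] size [0.043 0.041] corners [[0.042, 0.717], [0.042, 0.674], [0.001, 0.675], [0.001, 0.718]]
plate [411.  250.4] ctr [ 0.299 -0.356  0.006] size [0.156 0.083] corners [[0.34, -0.278], [0.341, -0.435], [0.258, -0.434], [0.257, -0.278]]
plate [448.6 199.4] ctr [ 0.486 -0.507  0.006] size [0.074 0.113] corners [[0.465, -0.442], [0.536, -0.463], [0.506, -0.572], [0.436, -0.55]]
plate [178.9 181.9] ctr [0.572 0.507 0.006] size [0.086 0.025] corners [[0.582, 0.551], [0.588, 0.466], [0
[... 174 characters left out ...]
ate [385.2 186.6] ctr [ 0.539 -0.268  0.006] size [0.108 0.066] corners [[0.496, -0.222], [0.6, -0.251], [0.582, -0.315], [0.478, -0.285]]
plate [390.5 136. ] ctr [ 0.732 -0.296  0.006] size [0.073 0.07 ] corners [[0.767, -0.261], [0.766, -0.334], [0.696, -0.33], [0.697, -0.258]]
green [294.7 179.5] ctr [0.566 0.067 0.05 ] size [0.243 0.185] corners [[0.627, 0.207], [0.684, -0.028], [0.505, -0.071], [0.448, 0.162]]
red [144.5 379.5] ctr [-0.146  0.615  0.08 ] size [0.043 0.04 ] corners [[-0.147, 0.645], [-0.117, 0.614], [-0.145, 0.585], [-0.175, 0.616]]
red [320.5 151.5] ctr [ 0.661 -0.029  0.08 ] size [0.048 0.011] corners [[0.637, -0.023], [0.685, -0.024], [0.685, -0.034], [0.637, -0.033]]
```

View pics/c1.png

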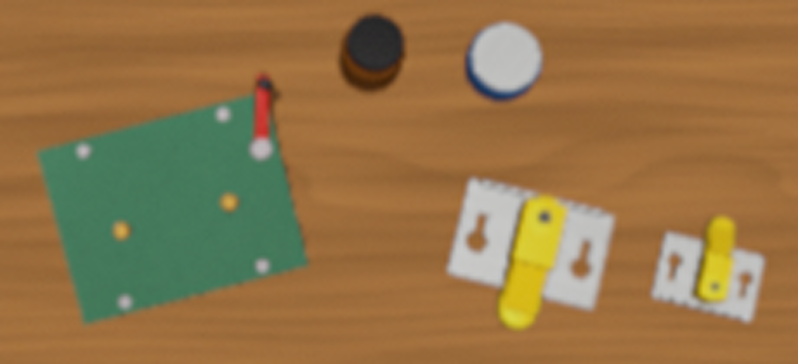

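The crop confirms it. The middle plate measures about 106 × 162 mm (nominal 104 × 160), with the heel away from the robot. The small one is 74 × 113 mm and the large one is over 200 mm. I'll move above it for a close look.

```bash
cat >> h.py <<'E'
def go(p,rpy):
    s=ctrl.observe(); A=Ro.from_euler('xyz',s['eef_rot'],degrees=True)
    B=Ro.from_euler('xyz',rpy,degrees=True)
    print('shift cm',(100*A.inv().apply(np.array(p)-s['position'])).round(2),'rotvec',(A.inv()*B).as_rotvec(degrees=True).round(2))
E
python3 - <<'E'
from h import *
go([.526,-.3145,.22],[180,0,-16])
E
```

```text
shift cm [42.58 -5.9   3.6 ] rotvec [-4.000e-02  1.000e-02  3.112e+01]
```

>>> arm_command --pt "6 -0.8 0.5 0 0 4 1" --pt "12 -1.7 1 0 0 9 1" --pt "18 -2.5 1.5 0 0 13 1" --pt "24 -3.3 2 0 0 17.5 1" --pt "30 -4.2 2.5 0 0 22 1" --pt "36 -5 3 0 0 26.5 1" --pt "42.6 -5.9 3.6 0 0 31.1 1" --pt "42.6 -5.9 3.6 0 0 31.1 1" --pt "42.6 -5.9 3.6 0 0 31.1 1" --pt "42.6 -5.9 3.6 0 0 31.1 1"

```text
t: 1.4
position: [0.5252, -0.3151, 0.2203]
eef_rot: [-180.0, 0.0, -16.0]
force: [-0.0, 1.4, 0.3]
opening: 0.0853
```

```bash
python3 - <<'E'
from h import *
s=ctrl.observe();print(s['t'],s['position'],s['eef_rot'])
im,c=cap('wrist','w1.png'); np.savez('w1.npz',**c)
# tool-frame extrinsic
A=Ro.from_euler('xyz',s['eef_rot'],degrees=True); print(A.inv().apply(-c['R'].T@c['t']-s['position']))
print(proj(c,[.526,-.3145,.006]))
im,c=cap('top','top1.png')
E
```

```text
1.4 [ 0.52521318 -0.31513322  0.22028769] [-1.79970326e+02  2.08859172e-02 -1.60372939e+01]
[ 0.0733215   0.00119058 -0.11892009]
[[315.73756106 178.5920388 ]]
```

View pics/w1.png

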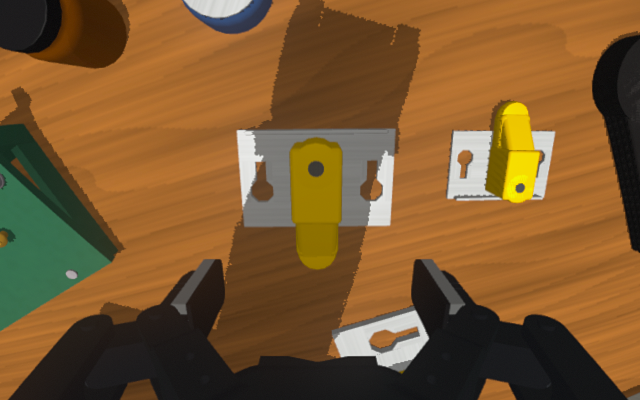

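Wrist view: the middle last is at (316,190), upright and squared to the image, heel up. Plate corners are at about (238,130), (395,130), (391,226) and (245,225), with the round holes at about (262,190) and (371,188).

```bash
python3 - <<'E'
from h import *
im=cv2.cvtColor(cv2.imread('pics/w1.png'),cv2.COLOR_BGR2RGB);c=dict(np.load('w1.npz'))
hsv=cv2.cvtColor(im,cv2.COLOR_RGB2HSV).astype(int);H,S,V=hsv[...,0],hsv[...,1],hsv[...,2]
roi=np.zeros(S.shape,bool);roi[110:240,225:405]=1
m=(roi&(S<60)&(V>50)).astype(np.uint8)
m=cv2.morphologyEx(m,cv2.MORPH_OPEN,np.ones((3,3),np.uint8))
# edges per column / row -> world at plate top
def line(pts,z):
    X=onz(c,pts,z)[:,:2]; vx,vy,x0,y0=cv2.fitLine(X.astype(np.float32),cv2.DIST_HUBER,0,.001,.001).ravel(); return np.degrees(np.arctan2(vy,vx)),np.array([x0,y0])
cols=[x for x in list(range(250,285))+list(range(348,386))]
toe=[(x,np.where(m[:,x])[0].max()+.5) for x in cols if m[:,x].any()]
rows=range(150,215)
L=[(np.where(m[y])[0].min()-.5,y) for y in rows]; R=[(np.where(m[y])[0].max()+.5,y) for y in rows]
for n,p in(('toe',toe),('L',L),('R',R)): print(n,line(p,.006))
ym=(roi|True)&(H>20)&(H<34)&(S>150)&(V>60); ym[:, :270]=0; ym[:,370:]=0; ym[:150]=0;ym[215:]=0
rows=range(165,205)
L=[(np.where(ym[y])[0].min()-.5,y) for y in rows]; R=[(np.where(ym[y])[0].max()+.5,y) for y in rows]
for n,p in(('yL',L),('yR',R)): print(n,line(p,.06))
# holes
h=(roi&(S>80)&~((H>20)&(H<34)&(S>150))).astype(np.uint8)
cs,_=cv2.findContours(h,cv2.RETR_EXTERNAL,cv2.CHAIN_APPROX_NONE)
for k in cs:
    a=cv2.contourArea(k)
    if 100<a<1500:
        mk=np.zeros_like(h);cv2.drawContours(mk,[k],-1,1,-1)
        d=cv2.distanceTransform(mk,cv2.DIST_L2,5);_,r,_,p=cv2.minMaxLoc(d);print('hole',a,r,p,onz(c,[p],.006).round(4))
E
```

```text
toe (np.float32(74.571144), array([ 0.47435683, -0.30167606], dtype=float32))
L (np.float32(-15.303581), array([ 0.53923583, -0.2350707 ], dtype=float32))
R (np.float32(-15.456077), array([ 0.49992213, -0.39113578], dtype=float32))
yL (np.float32(-16.589848), array([ 0.53726107, -0.29470283], dtype=float32))
yR (np.float32(-14.835735), array([ 0.52487683, -0.3382774 ], dtype=float32))
hole 479.5 9.799999237060547 (262, 190) [[ 0.5299 -0.2561  0.006 ]]
hole 497.0 9.993799209594727 (371, 189) [[ 0.499  -0.3678  0.006 ]]
```

Plate centre is about (0.525, -0.315) with yaw -15.4°. The widths (161, 116 and 45 mm) agree with the given sizes. Before grasping I'll look at the deck from close by with an empty gripper.

```bash
python3 - <<'E'
from h import *
go([.54,.06,.27],[180,0,14])
E
```

```text
shift cm [ -8.97 -36.46  -4.93] rotvec [-3.000e-02 -1.000e-02 -3.006e+01]
```

>>> arm_command --pt "-1.3 -5.2 -1 0 0 -4 1" --pt "-2.6 -10.4 -2 0 0 -9 1" --pt "-3.9 -15.6 -3 0 0 -13 1" --pt "-5.2 -21 -4 0 0 -17 1" --pt "-6.5 -26.5 -4.9 0 0 -22 1" --pt "-7.8 -32 -4.9 0 0 -26 1" --pt "-9 -36.5 -4.9 0 0 -30 1" --pt "-9 -36.5 -4.9 0 0 -30 1" --pt "-9 -36.5 -4.9 0 0 -30 1"

```text
t: 2.62
position: [0.5396, 0.0597, 0.2699]
eef_rot: [-180.0, -0.0, 13.9]
force: [-0.0, 0.3, -0.6]
opening: 0.085
```

```bash
python3 - <<'E'
from h import *
s=ctrl.observe();print(s['t'],s['position'],s['eef_rot'])
im,c=cap('wrist','w2.png'); np.savez('w2.npz',**c)
E
```

```text
2.625 [0.53961503 0.05971733 0.26987463] [-1.79991111e+02 -2.92723522e-02  1.38917917e+01]
```

View pics/w2.png

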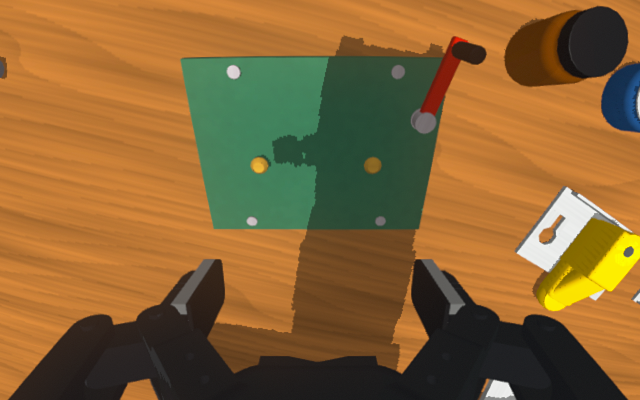

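Wrist view: deck corners are at about (182,58), (441,57), (420,229) and (213,229), studs at (259,165) and (373,165), keeper pivot at (424,122), and handle pin top at (470,53). The bar is turned slightly open beyond zero.

```bash
python3 - <<'E'
from h import *
im=cv2.cvtColor(cv2.imread('pics/w2.png'),cv2.COLOR_BGR2RGB);c=dict(np.load('w2.npz'))
hsv=cv2.cvtColor(im,cv2.COLOR_RGB2HSV).astype(int);H,S,V=hsv[...,0],hsv[...,1],hsv[...,2]
g=((H>50)&(H<95)&(S>60)).astype(np.uint8); g[:, :150]=0; g[245:]=0
def fit(p,z):
    X=onz(c,p,z)[:,:2]; vx,vy,x0,y0=cv2.fitLine(X.astype(np.float32),cv2.DIST_HUBER,0,.001,.001).ravel(); return np.array([x0,y0]),np.degrees(np.arctan2(vy,vx))
low=[(x,np.where(g[:,x])[0].max()+.5) for x in range(220,410)]
hi=[(x,np.where(g[:,x])[0].min()-.5) for x in range(190,430)]
pl,al=fit(low,.05-.088*np.sin(np.radians(15))); ph,ah=fit(hi,.05+.102*np.sin(np.radians(15)))
print('low',pl,al,'high',ph,ah)
st=[]
for x0 in(259,373):
    m=((H>12)&(H<30)&(S>110)); q=np.zeros_like(m);q[152:178,x0-14:x0+14]=1;m&=q
    cs,_=cv2.findContours(m.astype(np.uint8),cv2.RETR_EXTERNAL,cv2.CHAIN_APPROX_NONE);k=max(cs,key=cv2.contourArea)
    (u,v),r=cv2.minEnclosingCircle(k); X=onz(c,[(u,v)],.05+.012*.966)[0]; st.append(X); print('stud',u,v,r,X)
d=st[0]-st[1]; print('dist',np.linalg.norm(d),'yaw',np.degrees(np.arctan2(-d[0],d[1])))
yaw=np.radians(np.mean([np.degrees(np.arctan2(-d[0],d[1])),(al%180)-90,(ah%180)-90])); print('yaw',np.degrees(yaw))
R=Ro.from_euler('zy',[yaw,0]).as_matrix()@Ro.from_euler('y',-15,degrees=True).as_matrix()
o=np.mean(st,0)-R@[0,0,.012]; print('origin from studs',o)
e=R[:2,0]/np.linalg.norm(R[:2,0])
print('x-check low',((pl-o[:2])@e)/np.cos(np.radians(15)),'high',((ph-o[:2])@e)/np.cos(np.radians(15)))
# side edges
L=[(np.where(g[y])[0].min()-.5,y) for y in range(70,220)]
def ondeck(p,h):
    oo,dd=ray(c,p); n=R[:,2]; X=oo+dd*(((o+n*h-oo)@n)/(dd@n))[:,None]; return (X-o)@R
print('left y',np.median(ondeck(L,0)[:,1]),'pivot',ondeck([(425,121)],.012),'pin top',ondeck([(470,53)],.052),'screws', ondeck([(233,72),(398,72),(252,221),(380,221)],0).round(4).tolist())
t=ondeck([(470,53)],.052)[0]; print('keeper angle',np.arctan2(t[1]+.104,t[0]-.046), np.hypot(t[1]+.104,t[0]-.046))
np.savez('deck.npz',R=R,o=o); print(proj(c,[o+R@np.array(v) for v in([-.088,.123,0],[-.088,-.123,0],[.102,.123,0],[.102,-.123,0])]))
E
```

```text
low [0.4772012  0.03365397] -76.09951 high [0.6469081  0.11333857] -76.18177
stud 259.129638671875 164.57408142089844 8.880681037902832 [0.54120829 0.12066266 0.061592  ]
stud 372.4142761230469 165.35714721679688 8.74812126159668 [0.56822974 0.00808634 0.061592  ]
dist 0.11577386107691529 yaw 13.497240311237093
yaw 13.738653264552989
origin from studs [0.55773598 0.06511211 0.05000089]
x-check low -0.08872495414312231 high 0.1015339875177617
left y 0.12333905904963742 pivot [[ 0.04663209 -0.10427998  0.012     ]] pin top [[ 0.11234905 -0.11666968  0.052     ]] screws [[0.0885, 0.0763, 0.0], [0.0888, -0.0756, 0.0], [-0.0782, 0.0754, -0.0], [-0.0777, -0.0757, 0.0]]
keeper angle -0.18868353571150007 0.06754788684772409
[[213.53632806 227.5206048 ]
 [418.17774127 228.08115112]
 [180.58374829  57.40855975]
 [451.19520595  58.12631979]]
```

Deck origin is (0.5577, 0.0651, 0.050) with yaw 13.7°. All checks (edges, side, pivot, pin radius 67.5) agree within 1 mm. The keeper stands at about -0.19 rad. Now the grasp.

```bash
python3 - <<'E'
from h import *
go([.5252,-.3148,.14],[180,0,-15.4]); go([.5252,-.3148,.046],[180,0,-15.4])
E
```

```text
shift cm [-10.37  35.98  12.97] rotvec [-2.000e-02 -2.000e-02  2.925e+01]
shift cm [-10.37  35.98  22.37] rotvec [-2.000e-02 -2.000e-02  2.925e+01]
```

>>> arm_command --pt "-1.5 5.5 1 0 0 4 1" --pt "-3 11 2 0 0 9 1" --pt "-4.5 16.5 4 0 0 13 1" --pt "-6 21.5 6 0 0 17 1" --pt "-7.5 26.5 8 0 0 21 1" --pt "-9 31 10 0 0 25 1" --pt "-10.4 36 12 0 0 29.3 1" --pt "-10.4 36 13 0 0 29.3 1" --pt "-10.4 36 13 0 0 29.3 1"

```text
t: 3.8
position: [0.5238, -0.3157, 0.1391]
eef_rot: [-179.9, 0.1, -15.6]
force: [1.1, 0.1, -0.4]
opening: 0.0851
```

```bash
python3 - <<'E'
from h import *
s=ctrl.observe();print(s['t'],s['position'],s['eef_rot'])
go([.5252,-.3148,.046],[180,0,-15.4])
E
```

```text
3.8 [ 0.5237721  -0.31567168  0.13909774] [-1.79949721e+02  6.17921510e-02 -1.55542276e+01]
shift cm [ 0.12 -0.11  9.31] rotvec [-0.05  0.06 -0.15]
```

>>> arm_command --pt "0.1 -0.1 2.5 0 0 -0.1 1" --pt "0.1 -0.1 5 0 0 -0.1 1" --pt "0.1 -0.1 7.5 0 0 -0.1 1" --pt "0.1 -0.1 9.3 0 0 -0.1 1" --pt "0.1 -0.1 9.3 0 0 -0.1 1" --pt "0.1 -0.1 9.3 0 0 -0.1 0.4" --pt "0.1 -0.1 9.3 0 0 -0.1 0.3" --pt "0.1 -0.1 9.3 0 0 -0.1 0.2" --pt "0.1 -0.1 9.3 0 0 -0.1 0.2" --pt "0.1 -0.1 9.3 0 0 -0.1 0.2" --pt "0.1 -0.1 9.3 0 0 -0.1 0.2" --force 60

```text
t: 5.18
position: [0.5256, -0.3149, 0.0474]
eef_rot: [-179.9, -0.0, -15.4]
force: [-1.6, 3.7, 8.9]
opening: 0.0455
```

```bash
python3 - <<'E'
from h import *
s=ctrl.observe();print(s['t'],s['position'],s['eef_rot'],s['force'],s['opening'])
E
```

```text
5.175 [ 0.52558996 -0.31486399  0.04736407] [-1.79938789e+02 -3.75152093e-02 -1.54389853e+01] [-1.59190649  3.71352094  8.92250363] 0.04546138025312201
```

Gripped, opening 45.5 mm as expected. Lift, carry over and tilt.

```bash
cat >> h.py <<'E'
def deckpose(v,gx=-.0004,gz=.0074):
    "TCP pose so that last_grip is at deck point v"
    D=np.load('deck.npz'); T=D['R']@np.diag([1,-1,-1.]); p=D['o']+D['R']@np.array(v)-T@[gx,0,gz]
    return p,Ro.from_matrix(T).as_euler('xyz',degrees=True)
def lastpose(gx=-.0004,gz=.0074):
    s=ctrl.observe();D=np.load('deck.npz');T=Ro.from_euler('xyz',s['eef_rot'],degrees=True).as_matrix()
    p=(s['position']+T@[gx,0,gz]-D['o'])@D['R']; E=D['R'].T@T@np.diag([1,-1,-1.])
    print('t',s['t'],'grip in deck mm',(p*1000).round(1),'rot deg',Ro.from_matrix(E).as_rotvec(degrees=True).round(2),'F deck',(s['force']@D['R']).round(1),'open',round(s['opening'],4))
E
python3 - <<'E'
from h import *
p,r=deckpose([.012,0,.12]); print(p,r); go(p,r)
E
```

```text
[0.53734063 0.06012568 0.1762692 ] [180.         -15.          13.73865326]
shift cm [ -8.84 -36.47 -12.86] rotvec [  3.77  14.62 -29.02]
```

>>> arm_command --pt "0 0 -4 0 0 0 0.2" --pt "0 0 -9 0 0 0 0.2" --pt "0 0 -14 0 0 0 0.2" --pt "-1 -5 -15 0 0 -3 0.2" --pt "-2.5 -10 -15 0 0 -7 0.2" --pt "-4 -15 -15 0 0 -11 0.2" --pt "-5 -20 -15 0 2 -15 0.2" --pt "-6 -25 -15 1 5 -19 0.2" --pt "-7 -30 -14.5 2 8 -23 0.2" --pt "-8 -34 -14 3 11 -26 0.2" --pt "-8.8 -36.5 -13 3.8 14.6 -29 0.2" --pt "-8.8 -36.5 -13 3.8 14.6 -29 0.2"

```text
t: 6.68
position: [0.5358, 0.0616, 0.1768]
eef_rot: [-179.9, -14.9, 13.9]
force: [-0.3, -0.3, -7.2]
opening: 0.0453
```

>>> arm_command --pt "0 0 0 0 0 0 0.2" --pt "0 0 0 0 0 0 0.2"

```text
t: 6.92
position: [0.536, 0.061, 0.1769]
eef_rot: [-179.9, -14.9, 13.8]
force: [0.1, -0.8, -6.5]
opening: 0.0456
```

```bash
python3 - <<'E'
from h import *
lastpose()
p,r=deckpose([.012,0,.075]); go(p,r)
im,c=cap('wrist','w3.png'); np.savez('w3.npz',**c)
cap('side','s3.png')
# predicted pixels for held plate: holes
s=ctrl.observe();T=Ro.from_euler('xyz',s['eef_rot'],degrees=True).as_matrix()
L=T@np.diag([1,-1,-1.]); g=s['position']+T@[-.0004,0,.0074]
for v in([-.012,.058,-.034],[-.012,-.058,-.034],[.052,.08,-.034],[.052,-.08,-.034],[.045,0,.02]): print(v,proj(c,g+L@np.array(v)).round(1))
E
```

```text
t 6.925 grip in deck mm [ 11.1   1.2 120.9] rot deg [0.08 0.13 0.07] F deck [-1.7 -0.8 -6.2] open 0.0456
shift cm [0.09 0.13 4.59] rotvec [-0.08  0.13  0.07]
[-0.012, 0.058, -0.034] [[211.7 267.5]]
[-0.012, -0.058, -0.034] [[420.1 267.6]]
[0.052, 0.08, -0.034] [[156.9 152.6]]
[0.052, -0.08, -0.034] [[474.7 152.6]]
[0.045, 0, 0.02] [[314.9 193.5]]
```

View pics/w3.png

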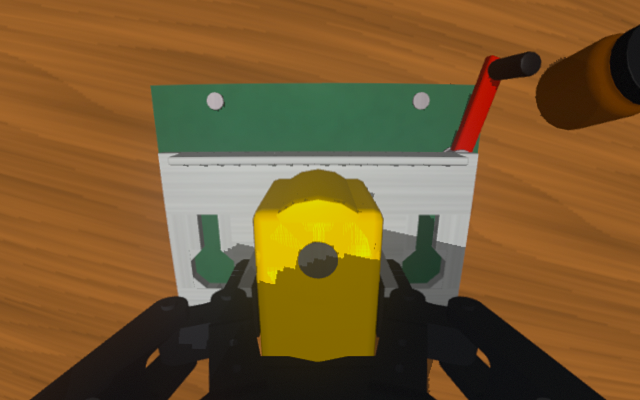

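The plate is held well. Keyholes are at about (211,264) and (423,265), against predictions of (212,267) and (420,267). I'll refine the held offset from the hole outlines.

```bash
python3 - <<'E'
from h import *
im=cv2.cvtColor(cv2.imread('pics/w3.png'),cv2.COLOR_BGR2RGB);c=dict(np.load('w3.npz'))
hsv=cv2.cvtColor(im,cv2.COLOR_RGB2HSV).astype(int);H,S=hsv[...,0],hsv[...,1]
s=ctrl.observe();T=Ro.from_euler('xyz',s['eef_rot'],degrees=True).as_matrix()
L=T@np.diag([1,-1,-1.]); g=s['position']+T@[-.0004,0,.0074]; n=L[:,2]
def onp(p,h):
    o,d=ray(c,p); X=o+d*(((g+n*h-o)@n)/(d@n))[:,None]; return (X-g)@L*1000
m=((H>50)&(H<95)&(S>60)).astype(np.uint8); m[:200]=0
cs,_=cv2.findContours(m,cv2.RETR_EXTERNAL,cv2.CHAIN_APPROX_NONE)
for k in cs:
    if cv2.contourArea(k)<200: continue
    p=onp(k.reshape(-1,2).astype(float),-.034); x,y=p[:,0],p[:,1]
    print('slot y', [p[(x>2)&(x<12)][:,1].min().round(1),p[(x>2)&(x<12)][:,1].max().round(1)],'round y',y.min().round(1),y.max().round(1),'x',x.min().round(1),x.max().round(1))
w=((S<40)).astype(np.uint8)
for y in (180,190,200):
    r=np.where(w[y,140:500])[0]+140; print('plate edges y',onp([(r.min()-.5,y),(r.max()+.5,y)],-.034)[:,:2].round(1).tolist())
E
```

```text
slot y [np.float64(-62.8), np.float64(-54.5)] round y -68.9 -47.8 x -21.2 18.9
slot y [np.float64(52.4), np.float64(60.7)] round y 45.4 67.0 x -21.2 18.9
plate edges y [[37.9, 79.5], [37.9, -81.8]]
plate edges y [[32.5, 79.7], [32.6, -82.0]]
plate edges y [[27.1, 79.9], [27.2, -81.7]]
```

```bash
python3 - <<'E'
import re
s=open('h.py').read().replace('gx=-.0004','gx=-.0009,gy=.0011').replace('[gx,0,gz]','[gx,gy,gz]'); open('h.py','w').write(s)
E
python3 - <<'E'
from h import *
lastpose(); p,r=deckpose([.012,0,.060]); go(p,r)
E
```

```text
t 7.025 grip in deck mm [1.080e+01 1.000e-01 1.209e+02] rot deg [0.08 0.11 0.07] F deck [-1.6  0.1 -6.8] open 0.0456
shift cm [0.13 0.02 6.09] rotvec [-0.08  0.11  0.07]
```

>>> arm_command --pt "0.1 0 2 0 0.1 0 0.2" --pt "0.1 0 4 0 0.1 0 0.2" --pt "0.1 0 5.5 0 0.1 0 0.2" --pt "0.1 0 6.1 0 0.1 0 0.2" --pt "0.1 0 6.1 0 0.1 0 0.2" --pt "0.1 0 6.1 0 0.1 0 0.2"

```text
t: 7.78
position: [0.5527, 0.0651, 0.1189]
eef_rot: [-180.0, -15.0, 13.8]
force: [0.2, -0.2, -6.2]
opening: 0.0454
```

```bash
python3 - <<'E'
from h import *
lastpose(); im,c=cap('wrist'); np.savez('w4.npz',**c)
cv2.imwrite('pics/w4.png',cv2.cvtColor(cv2.resize(im[130:320,130:510],None,fx=2.1,fy=2.1,interpolation=cv2.INTER_CUBIC),cv2.COLOR_RGB2BGR))
p,r=deckpose([.012,0,.040]); go(p,r)
D=np.load('deck.npz')
for v in([0,.058,.015],[0,-.058,.015]): print((proj(c,D['o']+D['R']@np.array(v))-[130,130])*2.1)
E
```

```text
t 7.775 grip in deck mm [12.2  0.1 60.5] rot deg [ 0.07 -0.04  0.07] F deck [-1.5 -0.3 -6. ] open 0.0454
shift cm [-0.02  0.01  2.05] rotvec [-0.07 -0.05  0.07]
[[188.62636857 271.99459699]]
[[601.22500066 272.71859417]]
```

View pics/w4.png

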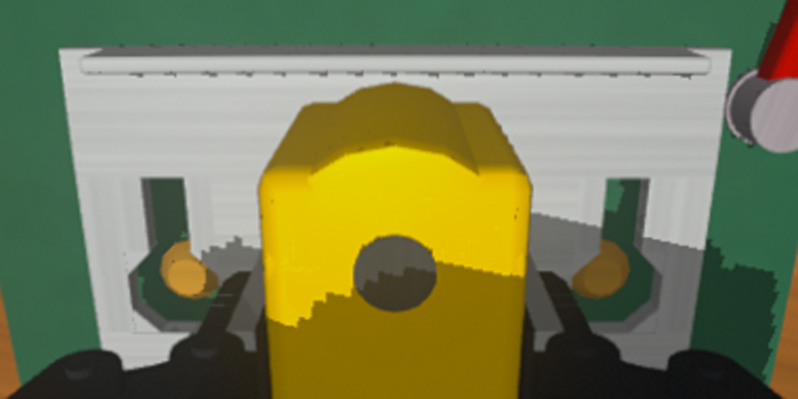

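The stud heads (183,270) and (603,270) sit inside the round holes, symmetric about the plate's middle. Lowering on.

>>> arm_command --pt "0 0 0.5 0 0 0.1 0.2" --pt "0 0 1 0 0 0.1 0.2" --pt "0 0 1.4 0 0 0.1 0.2" --pt "0 0 1.7 0 0 0.1 0.2" --pt "0 0 1.9 0 0 0.1 0.2" --pt "0 0 2.05 0 0 0.1 0.2" --pt "0 0 2.1 0 0 0.1 0.2" --pt "0 0 2.1 0 0 0.1 0.2"

```text
t: 8.82
position: [0.5579, 0.0664, 0.0992]
eef_rot: [-179.9, -15.1, 13.7]
force: [-8.7, -2.0, 5.6]
opening: 0.0454
```

```bash
python3 - <<'E'
from h import *
lastpose(); p,r=deckpose([.012,0,.040]); go(p,r)
p,r=deckpose([-.016,0,.040]); go(p,r)
E
```

```text
t 8.825 grip in deck mm [12.2  0.1 40. ] rot deg [ 0.07 -0.07 -0.03] F deck [-7.2  0.1  7.8] open 0.0454
shift cm [-0.02  0.01 -0.  ] rotvec [-0.07 -0.07 -0.03]
shift cm [-2.82  0.01 -0.  ] rotvec [-0.07 -0.07 -0.03]
```

Seated at 40.0 mm with about 14 N of contact. Slide down.

>>> arm_command --pt "-0.4 0 0 0 0 0 0.2" --pt "-0.8 0 0 0 0 0 0.2" --pt "-1.2 0 0 0 0 0 0.2" --pt "-1.6 0 0 0 0 0 0.2" --pt "-2.0 0 0 0 0 0 0.2" --pt "-2.4 0 0 0 0 0 0.2" --pt "-2.7 0 0 0 0 0 0.2" --pt "-2.8 0 0 0 0 0 0.2" --pt "-2.8 0 0 0 0 0 0.2" --pt "-2.8 0 0 0 0 0 0.2"

```text
t: 10.07
position: [0.5314, 0.0599, 0.0919]
eef_rot: [-179.9, -15.0, 13.7]
force: [-4.2, -1.7, 1.1]
opening: 0.0453
```

```bash
python3 - <<'E'
from h import *
lastpose(); im,c=cap('wrist')
cv2.imwrite('pics/w5.png',cv2.cvtColor(cv2.resize(im[80:330,100:540],None,fx=1.8,fy=1.8,interpolation=cv2.INTER_CUBIC),cv2.COLOR_RGB2BGR))
E
```

```text
t 10.075 grip in deck mm [-16.    0.1  40. ] rot deg [ 0.06 -0.04 -0.03] F deck [-4.1 -0.6  2.2] open 0.0453
```

View pics/w5.png

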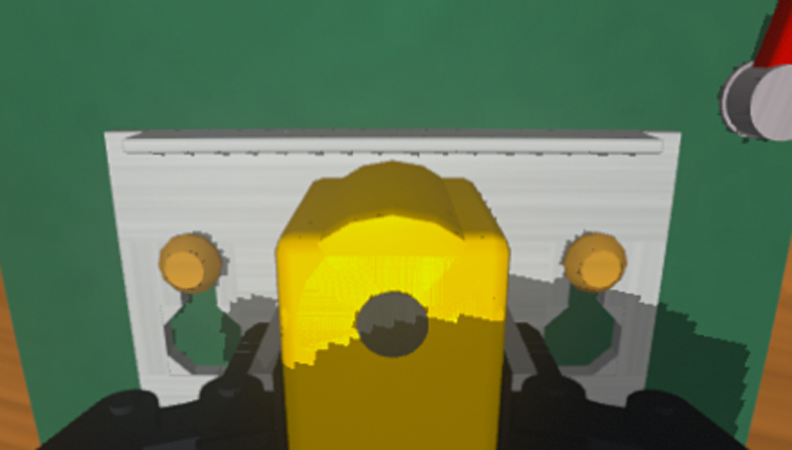

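Both stud heads now stand at the slot ends. A small nudge makes sure they're home, then release.

>>> arm_command --pt "-0.1 0 0 0 0 0 0.2" --pt "-0.15 0 0 0 0 0 0.2" --pt "-0.15 0 0 0 0 0 0.2"

```text
t: 10.5
position: [0.5304, 0.0596, 0.0917]
eef_rot: [-179.9, -15.1, 13.7]
force: [4.3, 0.7, -3.4]
opening: 0.0453
```

```bash
python3 - <<'E'
from h import *
lastpose()
E
```

```text
t 10.5 grip in deck mm [-17.    0.1  40.1] rot deg [ 0.06 -0.09 -0.02] F deck [ 3.3 -0.3 -4.4] open 0.0453
```

The stop is felt (the force along the slope turned positive). Release, back off, and work out the keeper push, including jar clearance.

>>> arm_command --pt "0 0 0 0 0 0 0.6" --pt "0 0 0 0 0 0 0.9" --pt "0 0 0 0 0 0 0.9" --pt "0 0 0 0 0 0 0.9" --pt "0 0 -2 0 0 0 0.9" --pt "0 0 -5 0 0 0 0.9" --pt "0 0 -9 0 0 0 0.9" --pt "0 0 -13 0 0 0 0" --pt "0 0 -13 0 0 0 0" --pt "0 0 -13 0 0 0 0"

```text
t: 11.75
position: [0.4974, 0.0515, 0.2167]
eef_rot: [-179.9, -15.1, 13.7]
force: [-0.9, 0.3, 0.3]
opening: 0.0227
```

```bash
cat >> h.py <<'E'
def pushpose(th,off,h,rad=.068,yaw=None):
    "shut-finger TCP so that it stands off (m) behind the pin, fingertips h above deck"
    D=np.load('deck.npz');r=np.array([np.cos(th),np.sin(th),0]);t=np.array([-np.sin(th),np.cos(th),0])
    v=np.array([.046,-.104,h+.025])+rad*r-off*t
    T=D['R']@Ro.from_euler('z',th if yaw is None else yaw).as_matrix()@np.diag([1,-1,-1.])
    return D['o']+D['R']@v,Ro.from_matrix(T).as_euler('xyz',degrees=True)
E
python3 - <<'E'
from h import *
D=np.load('deck.npz'); c2=dict(np.load('w2.npz'))
s=ctrl.observe(); print(s['position'],s['opening'],s['joint_pos'].round(1))
j=onz(c2,[(593,43)],.1); print('jar',j,((j-D['o'])@D['R']).round(3))
im,c=cap('wrist'); cv2.imwrite('pics/w6.png',cv2.cvtColor(im,cv2.COLOR_RGB2BGR)); np.savez('w6.npz',**c)
# stud predicted, plate holes
for th in(-.189,1.55): print(th,pushpose(th,.032,.022))
print('pivot/pin/jar px',proj(c,[D['o']+D['R']@np.array([.046,-.104,.012]),D['o']+D['R']@np.array([.1128,-.1168,.052])]))
p,r=pushpose(-.189,.036,.08); go(p,r)
E
```

```text
[0.4974144  0.05146546 0.21667655] 0.022678450863742802 [  4.5   0.3 -23.3  51.4   2.5 171.1]
jar [[ 0.72522202 -0.14179347  0.1       ]] [[ 0.123 -0.241  0.019]]
-0.189 (array([ 0.68130525, -0.05724759,  0.12303534]), array([-177.11808106,  -14.72678797,    2.53724994]))
1.55 (array([0.62913772, 0.04480852, 0.11595148]), array([165.00309739,  -0.30837296, 102.5877012 ]))
pivot/pin/jar px [[438.56309856 120.71397573]
 [484.5047774   26.76894564]]
shift cm [12.3  15.33  7.14] rotvec [-0.08 -0.   10.8 ]
```

View pics/w6.png

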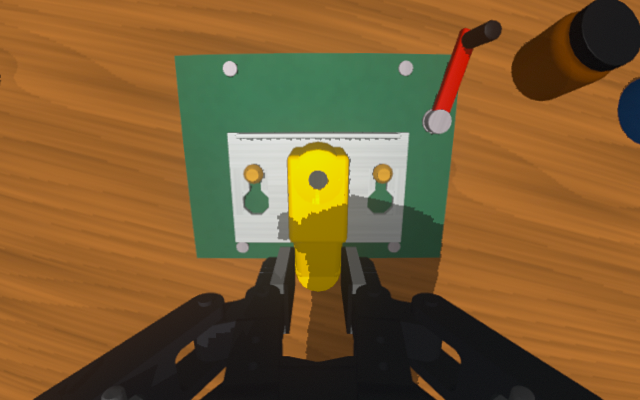

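Plate stays put with both studs home. The pin is at (484,27), as predicted, and the jar is well clear. Moving the shut gripper to the outer side of the pin.

>>> arm_command --pt "2.5 4 0 0 0 3 0" --pt "5 8 1 0 0 6 0" --pt "8 12 3 0 0 9 0" --pt "12.3 15.3 5 0 0 10.8 0" --pt "12.3 15.3 7.1 0 0 10.8 0" --pt "12.3 15.3 7.1 0 0 10.8 0" --pt "12.3 15.3 7.1 0 0 10.8 0"

```text
t: 12.68
position: [0.6662, -0.0643, 0.1793]
eef_rot: [-177.0, -14.7, 2.6]
force: [-0.1, 0.1, 0.5]
opening: 0.0001
```

```bash
python3 - <<'E'
from h import *
s=ctrl.observe(); print(s['t'],s['position'],s['eef_rot'],s['opening'],s['joint_pos'].round(1))
go(*pushpose(-.189,.036,.022))
for th in np.arange(-.189,1.6,.16): go(*pushpose(th,.0215,.022))
E
```

```text
12.675 [ 0.66624121 -0.06427301  0.17929739] [-177.03775475  -14.68846911    2.55972413] 9.110446870368424e-05 [ -7.9  21.7  -2.4  52.    5.6 169.8]
shift cm [0.06 0.07 5.86] rotvec [-0.09  0.04  0.02]
shift cm [ 0.06 -1.38  5.86] rotvec [-0.09  0.04  0.02]
shift cm [ 0.32 -2.49  5.86] rotvec [-0.09  0.03 -9.15]
shift cm [ 0.39 -3.63  5.86] rotvec [ -0.09   0.03 -18.31]
shift cm [ 0.29 -4.77  5.86] rotvec [-9.000e-02  2.000e-02 -2.748e+01]
shift cm [-0.   -5.87  5.87] rotvec [-1.000e-01  1.000e-02 -3.665e+01]
shift cm [-0.46 -6.91  5.87] rotvec [ -0.1    0.   -45.82]
shift cm [-1.08 -7.87  5.87] rotvec [ -0.1   -0.   -54.98]
shift cm [-1.84 -8.72  5.87] rotvec [-1.000e-01 -1.000e-02 -6.415e+01]
shift cm [-2.73 -9.43  5.87] rotvec [-1.000e-01 -2.000e-02 -7.332e+01]
shift cm [ -3.72 -10.     5.87] rotvec [-1.000e-01 -3.000e-02 -8.249e+01]
shift cm [ -4.79 -10.39   5.88] rotvec [-1.000e-01 -4.000e-02 -9.165e+01]
shift cm [ -5.9  -10.62   5.88] rotvec [-1.0000e-01 -5.0000e-02 -1.0082e+02]
```

>>> arm_command --pt "0.1 0 3 0 0 0 0" --pt "0.1 0 5.9 0 0 0 0" --pt "0.1 0 5.9 0 0 0 0" --pt "0.1 -0.7 5.9 0 0 0 0" --pt "0.1 -1.4 5.9 0 0 0 0" --pt "0.2 -1.9 5.9 0 0 -4.5 0" --pt "0.3 -2.5 5.9 0 0 -9 0" --pt "0.4 -3 5.9 0 0 -14 0" --pt "0.4 -3.6 5.9 0 0 -18 0" --pt "0.4 -3.6 5.9 0 0 -18 0"

```text
t: 13.92
position: [0.6831, -0.0238, 0.1263]
eef_rot: [178.2, -14.9, 21.2]
force: [0.2, -0.3, 0.8]
opening: 0.0002
```

```bash
python3 - <<'E'
from h import *
s=ctrl.observe(); print(s['t'],s['position'],s['force'])
im,c=cap('top'); D=np.load('deck.npz')
hsv=cv2.cvtColor(im,cv2.COLOR_RGB2HSV).astype(int);H,S,V=hsv[...,0],hsv[...,1],hsv[...,2]
m=(H<6)&(S>150)&(V>70); m[:135]=0;m[190:]=0;m[:,:260]=0;m[:,345:]=0
vs,us=np.where(m); 
o,d=ray(c,np.c_[us,vs]); n=D['R'][:,2]; X=o+d*(((D['o']+n*.012-o)@n)/(d@n))[:,None]; v=(X-D['o'])@D['R']
v=v-[.046,-.104,0]; print(len(us),'keeper est',np.median(np.arctan2(v[:,1],v[:,0])))
for th in np.arange(.30,1.6,.1): go(*pushpose(th,.0215,.022))
E
```

```text
13.925 [ 0.68310557 -0.02380053  0.12626679] [ 0.17297241 -0.26150864  0.7539791 ]Traceback (most recent call last):
  File "<stdin>", line 7, in <module>
  File "h.py", line 9, in ray
    u=cv2.undistortPoints(np.array(px,float).reshape(-1,1,2),c['K'],c['dist']).reshape(-1,2)
      ~~~~~~~~~~~~~~~~~~~^^^^^^^^^^^^^^^^^^^^^^^^^^^^^^^^^^^^^^^^^^^^^^^^^^^^^
cv2.error: OpenCV(4.12.0) /io/opencv/modules/calib3d/src/undistort.dispatch.cpp:347: error: (-215:Assertion failed) CV_IS_MAT(_src) && CV_IS_MAT(_dst) && (_src->rows == 1 || _src->cols == 1) && (_dst->rows == 1 || _dst->cols == 1) && _src->cols + _src->rows - 1 == _dst->rows + _dst->cols - 1 && (CV_MAT_TYPE(_src->type) == CV_32FC2 || CV_MAT_TYPE(_src->type) == CV_64FC2) && (CV_MAT_TYPE(_dst->type) == CV_32FC2 || CV_MAT_TYPE(_dst->type) == CV_64FC2) in function 'cvUndistortPointsInternal'
```

The top view of the bar is blocked by the arm, so I'll measure from the wrist camera.

```bash
cat >> h.py <<'E'
def keeper(n='wrist'):
    im,c=cap(n,'k.png'); D=np.load('deck.npz')
    hsv=cv2.cvtColor(im,cv2.COLOR_RGB2HSV).astype(int);H,S,V=hsv[...,0],hsv[...,1],hsv[...,2]
    m=((H<6)|(H>174))&(S>150)&(V>50); vs,us=np.where(m)
    if len(us)<10: print('no red',len(us)); return
    o,d=ray(c,np.c_[us,vs]); n=D['R'][:,2]; X=o+d*(((D['o']+n*.012-o)@n)/(d@n))[:,None]; v=(X-D['o'])@D['R']-[.046,-.104,0]
    v=v[np.hypot(v[:,0],v[:,1])<.09]; q=v[np.hypot(v[:,0],v[:,1])>.02]
    print(len(us),len(q),'keeper est',np.median(np.arctan2(q[:,1],q[:,0])).round(3),'rmax',np.hypot(v[:,0],v[:,1]).max().round(3))
E
python3 - <<'E'
from h import *
keeper()
for th in np.arange(.30,1.6,.1): go(*pushpose(th,.0215,.022))
E
```

```text
373 373 keeper est 0.099 rmax 0.079
shift cm [ 0.23 -1.19  0.02] rotvec [ -0.08  -0.03 -10.08]
shift cm [ 0.29 -1.9   0.02] rotvec [ -0.08  -0.04 -15.81]
shift cm [ 0.27 -2.62  0.02] rotvec [ -0.08  -0.04 -21.53]
shift cm [ 0.19 -3.32  0.02] rotvec [ -0.08  -0.05 -27.26]
shift cm [ 0.03 -4.02  0.03] rotvec [ -0.08  -0.05 -32.99]
shift cm [-0.19 -4.7   0.03] rotvec [ -0.07  -0.06 -38.72]
shift cm [-0.48 -5.35  0.03] rotvec [ -0.07  -0.06 -44.45]
shift cm [-0.84 -5.97  0.03] rotvec [ -0.07  -0.06 -50.18]
shift cm [-1.25 -6.55  0.03] rotvec [ -0.07  -0.07 -55.91]
shift cm [-1.72 -7.08  0.03] rotvec [-6.000e-02 -7.000e-02 -6.164e+01]
shift cm [-2.24 -7.57  0.03] rotvec [-6.000e-02 -7.000e-02 -6.737e+01]
shift cm [-2.81 -8.    0.03] rotvec [-6.00e-02 -8.00e-02 -7.31e+01]
shift cm [-3.42 -8.38  0.03] rotvec [-5.000e-02 -8.000e-02 -7.883e+01]
```

The keeper follows (0.10 rad). Continue along the arc.

>>> arm_command --pt "0.2 -0.6 0 0 0 -5 0" --pt "0.2 -1.2 0 0 0 -10 0" --pt "0.3 -1.9 0 0 0 -16 0" --pt "0.3 -2.6 0 0 0 -21.5 0" --pt "0.2 -3.3 0 0 0 -27 0" --pt "0 -4 0 0 0 -33 0" --pt "-0.2 -4.7 0 0 0 -39 0" --pt "-0.5 -5.4 0 0 0 -44.5 0" --pt "-0.8 -6 0 0 0 -50 0" --pt "-1.3 -6.6 0 0 0 -56 0" --pt "-1.7 -7.1 0 0 0 -61.6 0" --pt "-1.7 -7.1 0 0 0 -61.6 0"

```text
t: 15.52
position: [0.6424, 0.0363, 0.1194]
eef_rot: [166.0, -5.5, 83.1]
force: [-0.5, -0.6, 0.1]
opening: 0.0001
```

```bash
python3 - <<'E'
from h import *
s=ctrl.observe(); print(s['t'],s['position'],s['force'],s['joint_pos'].round(1))
keeper(); keeper('side')
for th in (1.3,1.4,1.5,1.55,1.571,1.6): go(*pushpose(th,.0215,.022))
E
```

```text
15.525 [0.64240055 0.03625512 0.11939315] [-0.54002615 -0.64825941  0.14382548] [  1.8  20.5 -13.2  41.5   3.2  99.8]
369 369 keeper est 1.179 rmax 0.079
5516 19 keeper est 1.187 rmax 0.077
shift cm [ 0.16 -0.73  0.05] rotvec [ 0.01 -0.09 -5.94]
shift cm [ 0.27 -1.44  0.05] rotvec [ 1.000e-02 -9.000e-02 -1.167e+01]
shift cm [ 0.3  -2.15  0.05] rotvec [  0.02  -0.09 -17.4 ]
shift cm [ 0.3  -2.5   0.05] rotvec [ 2.000e-02 -9.000e-02 -2.027e+01]
shift cm [ 0.29 -2.65  0.05] rotvec [ 2.000e-02 -9.000e-02 -2.147e+01]
shift cm [ 0.27 -2.86  0.05] rotvec [ 2.000e-02 -9.000e-02 -2.313e+01]
```

Keeper is at 1.18 rad from both cameras. Final stretch to the stop.

>>> arm_command --pt "0.2 -0.7 0 0 0 -6 0" --pt "0.3 -1.4 0 0 0 -12 0" --pt "0.3 -2.1 0 0 0 -17 0" --pt "0.3 -2.5 0 0 0 -20 0" --pt "0.3 -2.7 0 0 0 -21.5 0" --pt "0.3 -2.8 0 0 0 -21.5 0" --pt "0.3 -2.8 0 0 0 -21.5 0"

```text
t: 16.5
position: [0.6168, 0.0428, 0.1133]
eef_rot: [164.9, -0.1, 103.7]
force: [3.3, -2.2, -0.2]
opening: 0.0002
```

```bash
python3 - <<'E'
from h import *
s=ctrl.observe(); D=np.load('deck.npz'); print(s['t'],s['position'],s['force'],(s['force']@D['R']).round(1))
keeper(); keeper('side'); go(*pushpose(1.571,.0215,.022))
E
```

```text
16.5 [0.61675738 0.04284932 0.11326827] [ 3.2856418  -2.18130217 -0.17230197] [ 2.5 -2.9 -0.9]
364 364 keeper est 1.559 rmax 0.08
5497 4 keeper est 1.544 rmax 0.082
shift cm [-0.04  0.08  0.06] rotvec [ 0.08 -0.06 -0.02]
```

Keeper is at about 1.55 rad, against its stop. Back off upslope, rise, and check.

>>> arm_command --pt "0 0.7 0 0 0 0 0" --pt "0 1.5 0 0 0 0 0" --pt "0 1.5 -4 0 0 0 0" --pt "0 1.5 -9 0 0 0 0" --pt "0 1.5 -14 0 0 0 0" --pt "0 1.5 -14 0 0 15 0" --pt "-4 5.5 -15 0 0 30 0" --pt "-8 10 -15 0 0 40 0" --pt "-8 10 -15 0 0 40 0" --pt "-8 10 -15 0 0 40 0"

```text
t: 17.85
position: [0.692, -0.0214, 0.2833]
eef_rot: [168.4, -9.6, 64.7]
force: [-0.6, 0.1, -0.3]
opening: -0.0001
```

```bash
python3 - <<'E'
from h import *
s=ctrl.observe(); print(s['t'],s['position'],s['force'])
keeper(); keeper('side')
a,_=cap('side'); b,_=cap('wrist')
cv2.imwrite('pics/f.png',cv2.cvtColor(np.vstack([cv2.resize(a[110:260,200:440],(480,300),interpolation=cv2.INTER_CUBIC),cv2.resize(b,(480,300))]),cv2.COLOR_RGB2BGR))
E
```

```text
17.85 [ 0.69204706 -0.02142862  0.28329459] [-0.64948289  0.07986441 -0.29489421]
1653 744 keeper est 1.523 rmax 0.077
5512 5 keeper est 1.543 rmax 0.08
```

View pics/f.png

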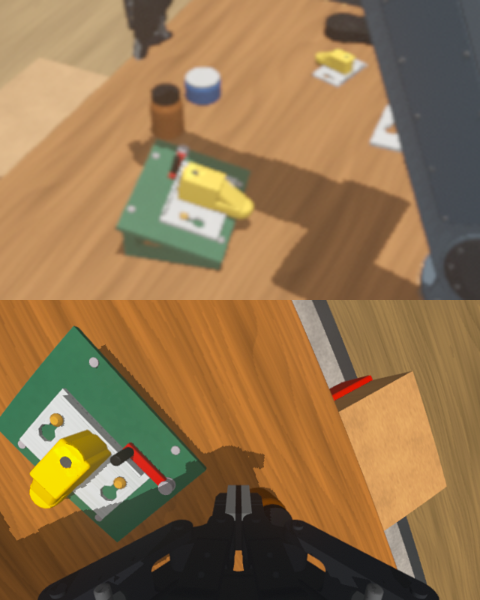

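The bar lies across directly behind the lip, both studs are in the slot ends, jar and tin are untouched, and the gripper is clear. Handing in.

```bash
python3 -c "
from h import *
print(ctrl.close_job())"
```

```text
the job is handed in; nothing more can be done
None
```

The last is mounted and the job is handed in, at about 18 s of the 58 s allowed; the hand-in gives no verdict.

**What I did:** I picked the middle-sized yellow last and set its plate flat over both studs (grip point 40.0 mm above the deck at x = +12 mm). I slid it down to x ≈ -16 to -17 mm, until the slot ends met the studs. After releasing it, I swung the red keeper to its stop with the shut fingers and backed the arm clear.

**Last checks:**
- **Plate:** the pictures show both studs at the slot ends, with the bar just behind the lip. By the arm's pose just before release, the plate was 0.1 mm off the middle and within 0.1° of square.
- **Keeper:** against the stop, the cameras gave 1.56 rad (wrist) and 1.54 rad (side). After I backed off they gave 1.52 and 1.54. These differ by about 0.04 rad, but all are above 1.45. The side figures rest on only 4–5 pixels.
- **Everything else:** the jar and tin looked untouched. The hammer was outside the last pictures, but the arm never went near it.

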